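Arm the green laser line at its guarded switch

ROBOT

A 6-joint arm with a two-finger parallel gripper is mounted at the origin on the work surface. World frame = base frame: x ahead of the robot, y to its left, z up, the work surface at z = 0. Lengths are in mm, angles in rad, forces in N, time in s.
With the tool pointing down it reaches from about 275 to 750 mm from the base axis. Payload 10.2 kg.
Tool frame: the origin (TCP) lies at the very end of the fingers, on their centre line; the grasp point (between the pads) lies 19 mm behind it; z points along the fingers, y is the direction in which the jaws open and shut (so a half turn about z gives the same grasp; the last joint's range is limited). The gripper opens to 85 mm and grips with 20 to 120 N. Pads are 22 mm wide; open, the fingers measure 114 mm over their backs; the gripper's body (76 mm by 85 mm) begins 54 mm behind the grasp point. The pads swing forward as they close: fully open they stand 13 mm farther back than shut.
Start: joints at [-1.566, 0.313, 1.498, -0, 1.331, -0.223], TCP at [118.55, -511.446, 231.294] pointing down, gripper open.
Joint ranges: [-2.94, 2.94], [-0.97, 2.17], [0.19, 2.56], [-1.23, 4.37], [0.02, 3.11], [-2.88, 2.88]. Speed limits (rad/s): [2.39, 2.39, 3.01, 3.14, 3.14, 3.14].

INTERFACE

Orientations are given as a unit quaternion [w, x, y, z].
In Python, from rig import sensors, imaging, ctrl gives the robot as it stands.
- The arm moves only by the shell command python3 -m creep 'ROWS' [FORCE]. ROWS is JSON, a list of rows, each an object with "grip": the finger opening in mm, from 0 to 85.4; "linear": the shift along the tool's x, y, z in mm, a list of three; "rot": the turn, a rotation vector about the tool's x, y, z in rad, a list of three. A call has 1 to 12 rows; each row shifts and turns the commanded pose from where the row before left it, along the tool's axes as they then stand; what a row does not reach is not made up. A row lasts 1/12 s, in which the tool goes at most 41.7 mm and 7.16 degrees, less where a joint would pass 70% of its speed; a pose out of reach is approached as far as the arm can. A call with a gripper value outside its range is refused whole. The fingers move at their own pace and stop on an object; FORCE is the grip in N (left out, the last holds). Time passes only in rows, so rows that do not move let the fingers close. It gives the time, the measured TCP pose, the force and the opening at its end, in the units of the state.
- sensors.sense(): the state, without advancing time (a new reading comes with each control period).
- imaging.capture(name): name is "scene" or "top" or "wrist"; returns (picture, depth): 420x560x3 uint8, red, green, blue; 420x560 float32, mm along the optical axis (not along the pixel's ray), 0 where there is no reading.
- imaging.camera_params(name): a dict with "intrinsics" (3x3 intrinsics, pixels), "R" (3x3) and "t" (3): a world point X has camera coordinates R X + t. Camera axes: x right, y down, z forward; pixel columns grow to the right and rows downward; lengths in mm; the calibration is good to about 2 mm. A picture is of the moment at which its call begins: read the wrist's pose just before it. camera_params takes no time and is no camera call; for the wrist camera it gives the pose at the moment of the call.
- ctrl.finish_job(): hands the job in, once; it reports no verdict.
The state is a dict: "time_s": time; "joints": joint angles; "dq": joint speeds; "tau": joint torques, N m; "eef_pos": TCP position; "ee_rot": TCP orientation; "force": force on the tool from outside, world axes, zero at the start; "wrist_torque": the same for the moment, N m; "grip_width": opening from 0.0 (shut) to 1.0 (fully open).
Only numpy, scipy, OpenCV 4.12 (cv2) and the standard library are available. Lean on these libraries where they do the work, as an engineer would, in place of code of your own. Each camera call takes 0.05 s, during which the arm holds its last target.

TASK

Arm the green laser line for the microscope: on the module with the green bands, lift the red guard right up, flip the toggle under it away from you to ON (towards the guard's hinge), then swing the guard down again and press it until it clicks fully shut. Leave the blue and amber lines shut and off, and do not knock over or push away the things standing round the console.

Things in the scene. Friction and masses are not known exactly. Their poses are not given: they have to be found in the camera images.
- console: Grey desk console on the bench, 372 mm wide, 256 mm deep, holding three white laser line modules side by side, 110 mm apart, in any order: blue, green and amber (bands and pilot lamp). Origin: centre of its underside, on the bench. x from its front (operator's side, low) to its rear, y along the hinge lines; yaw about vertical.
- line_green: Module with the green bands, 106 mm wide (y), 230 mm deep (x); its top panel rises 15 degrees from front (-x) to rear (+x). Origin: centre of its underside, 10 mm over the bench; the panel is 80 mm above it there. Same yaw as the console. On the centre line: flat green band, guarded toggle, vents; at the rear beside them pilot lamp and key lock (to 22 mm high).
- green_hinge (a point): On the green guard's hinge axis (along module y), mid-width. From here, u up the slope, n out of the panel (mm): shut lift bar's centre u -83, n +24; toggle pivot u -34, n -2; panel n -12; a black catch block under the guard's front, 14 wide along y, u -68 to -59, top at n +5.
- green_bar (a point): Centre of the green guard's lift bar: round, red, 10 mm diameter, 42 mm long, parallel to the hinge axis and 86 mm from it, on the guard's front edge. The guard is a red see-through shell 32 mm wide, 74 long, 44 high over the panel; the bar's ends stick out 5 mm each side, so it can be pinched by its ends and turns between the fingers as the guard swings.
- green_guard (a joint): Green guard's angle (rad): 0 shut, 1.8 fully open (up and away from the operator, about upright). Stiff hinge: stays where it is left. A snap catch at the front holds it shut: about 15 N at the bar pulls it free. Lowered, it stops on the catch at about 0.09 (bar 8 mm too high) and needs about 15 N pressed on the bar to click home.
- green_toggle (a joint): Green toggle's angle (rad): 0 OFF (leaning to the front, 0.22 from the panel's normal), 0.44 ON (leaning as far to the rear, towards the hinge). Swings about the module's y. Over-centre spring: pushed past the middle it snaps to the other end; about 7 N at the tip.
- green_toggle_tip (a point): Top end of the green toggle: a steel bat, 26 mm from pivot to tip, 9 mm thick near the top, its tip about 35 mm out of the panel, under the guard.
- line_blue: The laser line module with the blue colour bands, built as the green one; to be left alone. Origin as for line_green.
- blue_guard (a joint): Angle of the blue module's guard (rad), 0 shut; same kind as the green one.
- blue_toggle (a joint): Angle of the blue module's toggle (rad), 0 OFF, under its shut guard.
- line_amber: The laser line module with the amber (orange-yellow) colour bands, built as the green one; to be left alone. Origin as for line_green.
- amber_guard (a joint): Angle of the amber module's guard (rad), 0 shut; same kind as the green one.
- amber_toggle (a joint): Angle of the amber module's toggle (rad), 0 OFF, under its shut guard.
- objective_mid (a point): Centre of a loose steel microscope objective standing on the bench in front of the console, 33 mm in diameter, 54 mm high.
- slide_box_mid (a point): Centre of a loose blue slide box on the bench at the console's right (-y) side, 85 x 100 x 34 mm.
- oil_bottle_mid (a point): Centre of a loose amber glass bottle of immersion oil with a black cap on the bench at the console's left (+y) side, 34 mm in diameter, 68 mm high.

How it is judged:
By the outcome, as a careful person would: the job done as asked, in the order asked, and still so for the second after the job is handed in, with the robot touching nothing.
It also fails if it takes over 59 s, if anything falls off the work surface, if the arm or the gripper's body presses on something with over 40 N, if the wrist force passes 120 N, or if a joint passes its speed limit or range.

## Working session

There is one attempt and no reset: what is moved stays moved. The work goes in short steps, Python scripts to look and compute and a shell command to move; the robot and the scene stay as the last step left them, time stands still between calls to the robot, and variables do not carry over. Pictures are saved under pics/ and viewed, and the job is handed in when it is done.

```bash
mkdir -p pics; ls; python3 - <<'E'
from rig import sensors, imaging, ctrl
import cv2
print(sensors.sense())
import numpy as np
for n in ["scene","top","wrist"]:
    p,d=imaging.capture(n); cv2.imwrite(f"pics/{n}0.png",p[:,:,::-1]); np.savez(f"{n}0.npz",p=p,d=d,**imaging.camera_params(n))
    print(n,imaging.camera_params(n))
E
```

```text
pics
{'time_s': 0.0, 'joints': array([-1.56645645e+00,  3.13444589e-01,  1.49843726e+00, -2.92424754e-05,
        1.33101003e+00, -2.23415920e-01]), 'dq': array([ 0.00092749,  0.00188085,  0.00064803,  0.00120928, -0.00183976,
       -0.00097141]), 'tau': array([ 1.59133891e-03, -4.12264180e+01, -2.59739882e+01, -8.09506651e-05,
        4.22146084e-03,  1.26620122e-05]), 'eef_pos': array([ 118.51231674, -511.18053194,  230.73778424]), 'ee_rot': array([-6.47270739e-04,  9.93522311e-01,  1.13635361e-01,  5.68994251e-05]), 'force': array([-0.15708523,  0.93356407, -0.18613001]), 'wrist_torque': array([-0.03783967, -0.03945023,  0.03185025]), 'grip_width': 0.9936436168868108}
scene {'intrinsics': array([[428.3403847 ,   0.        , 278.53150625],
       [  0.        , 428.3403847 , 205.62813664],
       [  0.        ,   0.        ,   1.        ]]), 'R': array([[-0.0044329 ,  0.99984622, -0.01696711],
       [ 0.57745208, -0.01129299, -0.81634647],
       [-0.81641255, -0.01341647, -0.57731322]]), 't': array([ -12.3880086 , -235.33898173, 1470.14265911])}
top {'intrinsics': array([[404.3434569 ,   0.        , 278.52226817],
       [  0.        , 404.3434569 , 219.21660642],
       [  0.        ,   0.        ,   1.        ]]), 'R': array([[-0.14374542, -0.98961082, -0.00277151],
       [-0.96732956,  0.14109886, -0.21062912],
       [ 0.20883192, -0.027596  , -0.97756212]]), 't': array([ 65.74594801, 556.90756526, 770.61221581])}
wrist {'intrinsics': array([[378.84451473,   0.        , 271.21883272],
       [  0.        , 378.84451473, 207.90168384],
       [  0.        ,   0.        ,   1.        ]]), 'R': array([[ 2.25704692e-01, -9.74195496e-01,  7.27037377e-04],
       [-9.20884897e-01, -2.13109912e-01,  3.26427897e-01],
       [-3.17849648e-01, -7.43458255e-02, -9.45221826e-01]]), 't': array([-523.9800625 ,  -41.61655889,  380.7779951 ])}
```

View pics/scene0.png

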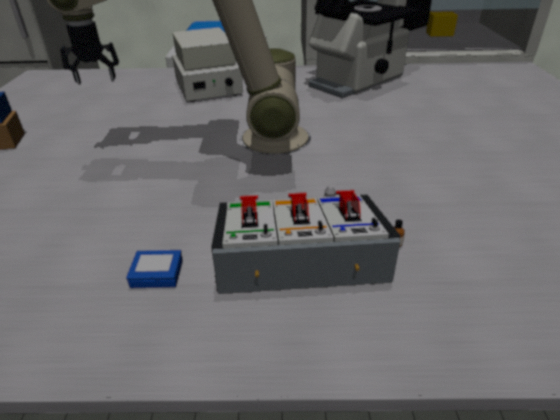

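View pics/top0.png

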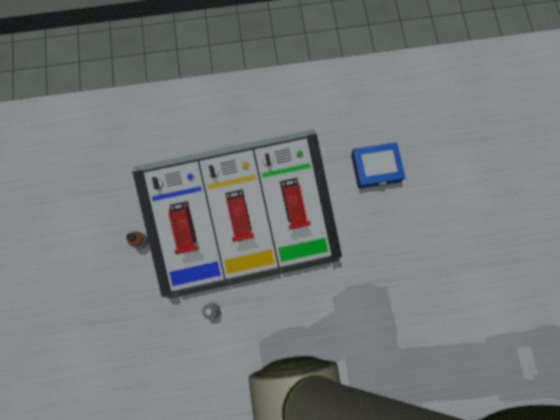

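The scene view shows the console in front of the robot. In the top view the green module is the rightmost (-y side), with its red guard at about (293,205) and its bar near (297,228). I'll enlarge that area.

```bash
python3 - <<'E'
import cv2
p=cv2.imread("pics/top0.png")
cv2.imwrite("pics/topc.png",cv2.resize(p[120:305,125:345],None,fx=3.6,fy=3.2,interpolation=cv2.INTER_CUBIC))
cv2.imwrite("pics/topg.png",cv2.resize(p[130:270,250:350],None,fx=6,fy=4.28,interpolation=cv2.INTER_CUBIC))
E
```

```text
(no output)
```

View pics/topc.png

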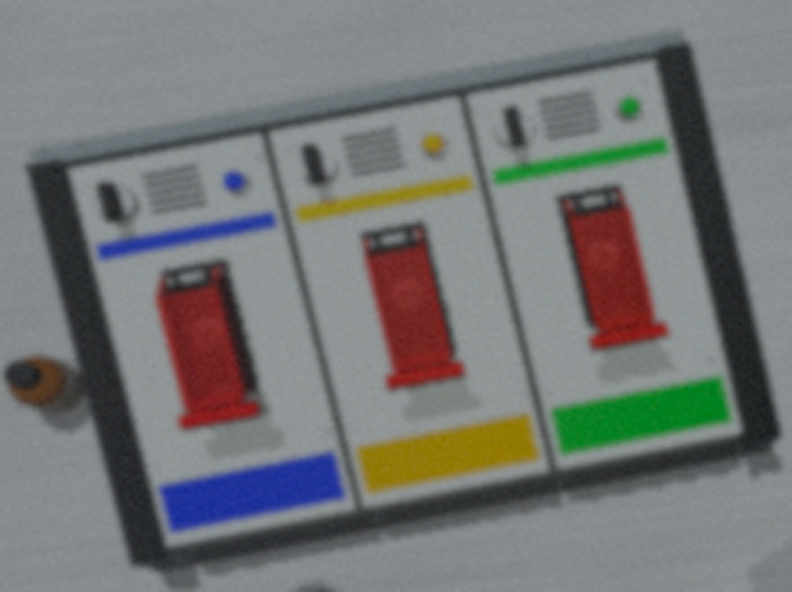

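View pics/topg.png

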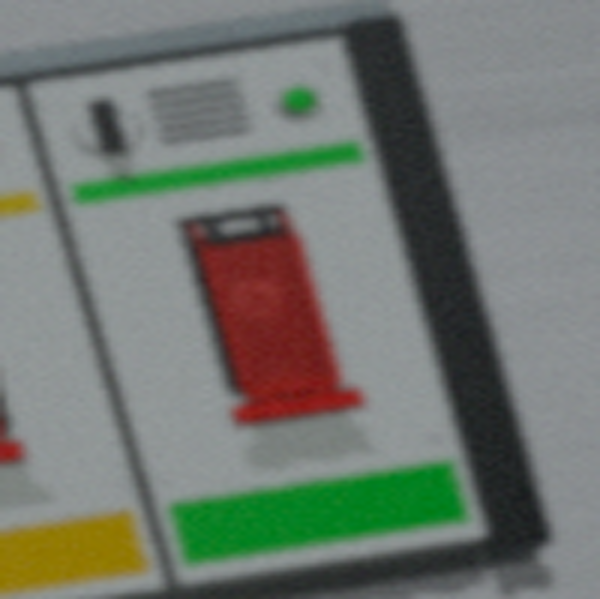

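```bash
cat > h.py <<'E'
import numpy as np
def cam(n): 
    z=np.load(f"{n}.npz"); return z
def ray(z,u,v):
    K=z['intrinsics'];R=z['R'];t=z['t']
    d=R.T@np.linalg.inv(K)@np.array([u,v,1.]); return -R.T@t,d
def proj(z,X):
    c=z['R']@np.array(X)+z['t']; c=z['intrinsics']@c; return c[:2]/c[2]
def planehit(z,u,v,n,c):
    o,d=ray(z,u,v); return o+d*((c-n@o)/(n@d))
E
python3 - <<'E'
import numpy as np,cv2
from h import *
z=cam("top0"); d=z['d']; p=z['p']
poly=lambda P:cv2.fillPoly(np.zeros(d.shape,np.uint8),[np.array(P)],1)
m=poly([[152,175],[312,139],[330,254],[168,286]])
hsv=cv2.cvtColor(p,cv2.COLOR_RGB2HSV)
white=(hsv[...,1]<40)&(hsv[...,2]>120)&(m>0)&(d>0)
vv,uu=np.nonzero(white)
pts=[]
for v,u in zip(vv,uu):
    o,r=ray(z,u,v); pts.append(o+r*d[v,u])
pts=np.array(pts)
def fit(P):
    A=np.c_[P[:,:2],np.ones(len(P))]
    c=np.linalg.lstsq(A,P[:,2],rcond=None)[0]; return c,P[:,2]-A@c
for i in range(5):
    c,r=fit(pts); k=abs(r)<2.0*r.std(); pts=pts[k]
g=np.hypot(*c[:2]); print(len(pts),c,"slope deg",np.degrees(np.arctan(g)),"dir",np.degrees(np.arctan2(c[1],c[0])),r.std())
n=np.array([-c[0],-c[1],1]);s=np.linalg.norm(n);n/=s;off=c[2]/s
print("n",n)
bars={'g':(299.6,224.8),'a':(243.1,237.5),'b':(186.4,249.4),'gl':(289.2,226.3),'gr':(310.5,223)}
B={k:planehit(z,*q,n,off+36) for k,q in bars.items()}
for k in B: print(k,B[k].round(1))
print(np.degrees(np.arctan2(*(-(B['g']-B['b'])[:2])[[0,1]])), np.linalg.norm(B['g']-B['a']),np.linalg.norm(B['a']-B['b']),np.linalg.norm(B['gl']-B['gr']))
# panel edges of green module, on panel plane
pp={k:planehit(z,250+a/6,130+b/4.28,n,off) for k,(a,b) in dict(tl=(25,80),tr=(345,38),bl=(165,588),br=(490,540),band1=(172,505),band2=(452,463)).items()}
for k in pp: print(k,pp[k].round(1))
b=planehit(z,*(330,150),np.array([0,0,1.]),0);print(b)
print("bench depth chk",[ (ray(z,u,v)[0]+ray(z,u,v)[1]*d[v,u]).round(1) for u,v in [(350,230),(120,300),(240,320)]])
E
```

```text
9227 [ 2.67758228e-01  2.05261687e-02 -6.56808417e+01] slope deg 15.031783604944104 dir 4.383682841081033 1.1424173122026828
n [-0.25859611 -0.01982381  0.9657821 ]
g [532.5 -51.9 113.1]
a [523.7  58.  113. ]
b [516.5 166.8 113.3]
gl [532.4 -31.8 113.5]
gr [533.  -73.1 112.8]
-4.184298522849358 110.31018510134932 108.98835595610235 41.33186006422078
tl [695.2  13.7 120.7]
tr [700.7 -93.8 120. ]
bl [463.4   1.   58.4]
br [ 470.  -110.3   57.9]
band1 [500.4  -6.7  68.2]
band2 [ 506.6 -102.4   67.9]
[ 716.4908818  -156.58048266    0.        ]
bench depth chk [array([ 527. , -168.5,   -1.6]), array([448.6, 339.1,   2.3]), array([371.5,  94.1,  -2.5])]
```

```bash
cat >> h.py <<'E'
from scipy.spatial.transform import Rotation as Ro
from rig import sensors
YAW=np.radians(4.2); S=np.radians(15)
c,s=np.cos(YAW),np.sin(YAW)
U=np.array([np.cos(S)*c,np.cos(S)*s,np.sin(S)]); N=np.array([-np.sin(S)*c,-np.sin(S)*s,np.cos(S)]); Y=np.array([-s,c,0])
RT=np.c_[U,-Y,-N]
BAR=np.array([532.5,-52,113.1])
def H(): return BAR+83*U-24*N
def loc(p): # u,y,n rel hinge
    d=np.array(p)-H(); return np.array([d@U,d@Y,d@N])
def glob(u,y,n): return H()+u*U+y*Y+n*N
def st():
    q=sensors.sense(); R=Ro.from_quat(q['ee_rot'][[1,2,3,0]]).as_matrix(); return q,R
def go(target,R2=RT):
    q,R=st(); p=q['eef_pos']
    rv=Ro.from_matrix(R.T@R2).as_rotvec()
    print("t",q['time_s'],"tcp",p.round(1),"loc uyn",loc(p).round(1),"F",q['force'].round(1),"grip",round(q['grip_width']*85.4,1))
    print("rot",rv.round(4),"deg",np.degrees(np.linalg.norm(rv)).round(1),"lin after rot",(R2.T@(target-p)).round(1))
E
python3 - <<'E'
from h import *
go(glob(-83,0,24+130)); print(glob(-83,0,154))
E
```

```text
t 0.15 tcp [ 118.6 -511.2  230.9] loc uyn [-483.8 -427.7  253.3] F [-0.6  0.7 -0.2] grip 85.1
rot [-0.0212  0.2611  0.1535] deg 17.4 lin after rot [ 400.8 -427.7   99.3]
[498.94388251 -54.46420723 238.67035742]
```

```bash
python3 -m creep '[{"grip":85,"linear":[0,0,0],"rot":[-0.007,0.087,0.051]},{"grip":85,"linear":[0,0,0],"rot":[-0.007,0.087,0.051]},{"grip":85,"linear":[0,0,0],"rot":[-0.007,0.087,0.051]},{"grip":85,"linear":[26.7,-28.5,6.6],"rot":[0,0,0]},{"grip":85,"linear":[26.7,-28.5,6.6],"rot":[0,0,0]},{"grip":85,"linear":[26.7,-28.5,6.6],"rot":[0,0,0]},{"grip":85,"linear":[26.7,-28.5,6.6],"rot":[0,0,0]},{"grip":85,"linear":[26.7,-28.5,6.6],"rot":[0,0,0]},{"grip":85,"linear":[26.7,-28.5,6.6],"rot":[0,0,0]},{"grip":85,"linear":[26.7,-28.5,6.6],"rot":[0,0,0]},{"grip":85,"linear":[26.7,-28.5,6.6],"rot":[0,0,0]},{"grip":85,"linear":[26.7,-28.5,6.6],"rot":[0,0,0]}]' 40
python3 - <<'E'
from h import *
go(glob(-83,0,24+130))
E
```

```text
time_s: 1.15
eef_pos: [347.2, -235.7, 236.0]
ee_rot: [-0.004, 0.991, 0.036, 0.131]
force: [0.5, -1.8, -0.8]
grip_width: 0.995
t 1.15 tcp [ 347.2 -235.7  236. ] loc uyn [-242.7 -169.6  194. ] F [ 0.5 -1.8 -0.8] grip 85.0
rot [ 0.0011 -0.0001  0.0002] deg 0.1 lin after rot [ 159.7 -169.6   40. ]
```

```bash
python3 -m creep '[{"grip":60,"linear":[26.6,-28.3,6.6],"rot":[0,0,0]},{"grip":60,"linear":[26.6,-28.3,6.6],"rot":[0,0,0]},{"grip":60,"linear":[26.6,-28.3,6.6],"rot":[0,0,0]},{"grip":60,"linear":[26.6,-28.3,6.6],"rot":[0,0,0]},{"grip":60,"linear":[26.6,-28.3,6.6],"rot":[0,0,0]},{"grip":60,"linear":[20,-22,5],"rot":[0,0,0]},{"grip":60,"linear":[0,0,0],"rot":[0,0,0]},{"grip":60,"linear":[0,0,0],"rot":[0,0,0]}]' 40
python3 - <<'E'
from h import *
import cv2
from rig import imaging
go(glob(-83,0,24+130))
P=imaging.camera_params("wrist")
p,d=imaging.capture("wrist"); cv2.imwrite("pics/w1.png",p[:,:,::-1]); np.savez("w1.npz",p=p,d=d,**P)
z=cam("w1")
for q in [BAR,glob(-83,21,24),glob(-83,-21,24),H()]: print(proj(z,q).round(1))
E
```

```text
time_s: 1.82
eef_pos: [491.8, -61.5, 238.1]
ee_rot: [-0.005, 0.991, 0.038, 0.13]
force: [0.4, -0.7, 0.5]
grip_width: 0.697
t 1.8167 tcp [491.8 -61.5 238.1] loc uyn [-90.5  -6.4 155.4] F [ 0.4 -0.7  0.5] grip 59.5
rot [-0.0004  0.0012  0.0036] deg 0.2 lin after rot [ 7.5 -6.4  1.4]
[263.8 185.7]
[235.9 185.6]
[291.8 185.8]
[264.1  68.6]
```

View pics/w1.png

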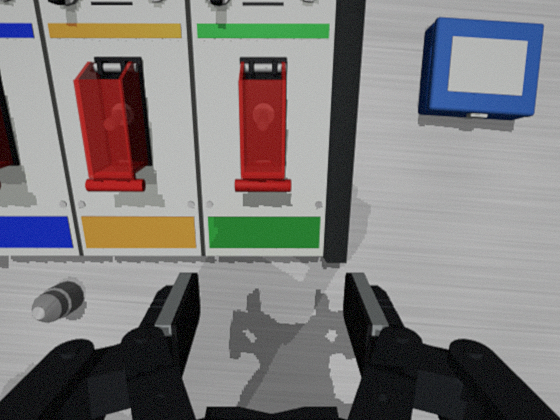

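The wrist view shows the green bar spanning about (235,185) to (291,185), within a pixel of the prediction. I'll check its height from the depth, then descend.

```bash
python3 - <<'E'
from h import *
z=cam("w1")
for u in (240,250,263,275,286):
    for v in (183,185):
        d=z['d'][v,u]; o,r=ray(z,u,v); print(u,v,loc(o+r*d).round(1),end=' ')
print()
for u,v in [(215,180),(310,180),(264,210)]:
    o,r=ray(z,u,v); print(loc(o+r*z['d'][v,u]).round(1))
go(glob(-83,0,3))
E
```

```text
240 183 [-79.4  17.4  29.4] 240 185 [-80.8  17.4  30.1] 250 183 [-79.5  10.1  29.1] 250 185 [-80.9  10.1  29.6] 263 183 [-79.5   0.5  29. ] 263 185 [-81.2   0.5  28.5] 275 183 [-79.2  -8.3  30.1] 275 185 [-80.9  -8.3  29.3] 286 183 [-79.3 -16.4  29.6] 286 185 [-80.9 -16.4  29.4] 
[-87.8  41.6 -10.2]
[-87.7 -38.2 -10.7]
[-114.8    0.5  -11.4]
t 1.8667 tcp [491.4 -62.5 238.2] loc uyn [-91.   -7.4 155.7] F [0.2 0.6 1.2] grip 59.8
rot [0.0002 0.001  0.0018] deg 0.1 lin after rot [  8.   -7.4 152.7]
```

```bash
python3 -m creep '[{"grip":62,"linear":[8,-7,20],"rot":[0,0,0]},{"grip":62,"linear":[0,0,30],"rot":[0,0,0]},{"grip":62,"linear":[0,0,30],"rot":[0,0,0]},{"grip":62,"linear":[0,0,25],"rot":[0,0,0]},{"grip":62,"linear":[0,0,20],"rot":[0,0,0]},{"grip":62,"linear":[0,0,15],"rot":[0,0,0]},{"grip":62,"linear":[0,0,0],"rot":[0,0,0]},{"grip":62,"linear":[0,0,0],"rot":[0,0,0]}]' 60
python3 - <<'E'
from h import *
go(glob(-83,0,3))
import cv2
from rig import imaging
p,d=imaging.capture("wrist"); cv2.imwrite("pics/w2.png",p[:,:,::-1])
E
```

```text
time_s: 2.53
eef_pos: [534.4, -53.6, 105.4]
ee_rot: [-0.004, 0.991, 0.036, 0.13]
force: [1.0, -0.1, 0.5]
grip_width: 0.727
t 2.5333 tcp [534.4 -53.6 105.4] loc uyn [-83.3  -1.7  16.1] F [ 1.  -0.1  0.5] grip 62.1
rot [ 0.0007  0.0012 -0.0009] deg 0.1 lin after rot [ 0.3 -1.7 13.1]
```

View pics/w2.png

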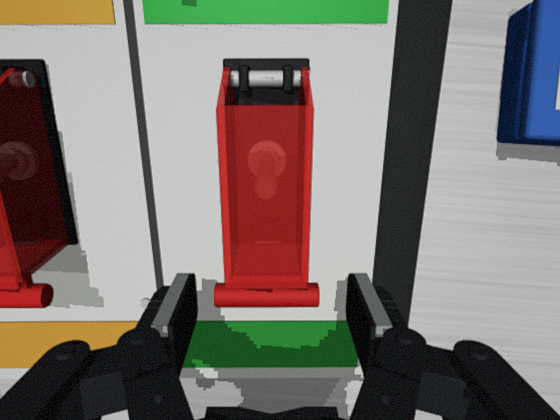

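The bar sits between the fingers, spanning x 215–319 at row 295 and slightly left of the finger mid-line. I'll make a small correction, descend 13 mm and close.

```bash
python3 -m creep '[{"grip":62,"linear":[0,-1.7,7],"rot":[0,0,0]},{"grip":62,"linear":[0,0,6],"rot":[0,0,0]},{"grip":50,"linear":[0,0,0],"rot":[0,0,0]},{"grip":38,"linear":[0,0,0],"rot":[0,0,0]},{"grip":38,"linear":[0,0,0],"rot":[0,0,0]},{"grip":38,"linear":[0,0,0],"rot":[0,0,0]},{"grip":38,"linear":[0,0,0],"rot":[0,0,0]},{"grip":38,"linear":[0,0,0],"rot":[0,0,0]}]' 60
python3 - <<'E'
from h import *
go(glob(-83,0,3))
import cv2
from rig import imaging
p,d=imaging.capture("wrist"); cv2.imwrite("pics/w3.png",p[:,:,::-1])
E
```

```text
time_s: 3.25
eef_pos: [537.8, -51.1, 93.1]
ee_rot: [-0.004, 0.991, 0.037, 0.13]
force: [-3.1, -3.6, 1.9]
grip_width: 0.472
t 3.25 tcp [537.8 -51.1  93.1] loc uyn [-83.    0.5   3.3] F [-3.1 -3.6  1.9] grip 40.3
rot [0.0014 0.0007 0.0012] deg 0.1 lin after rot [-0.   0.5  0.3]
```

View pics/w3.png

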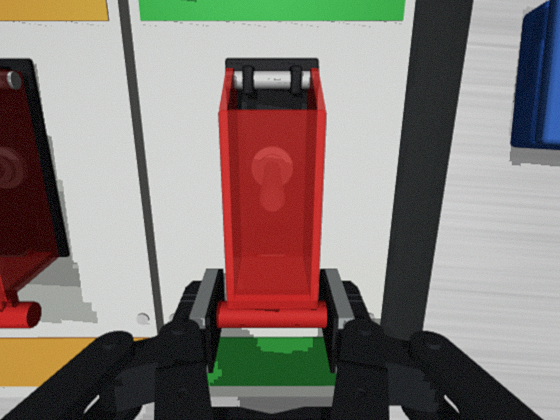

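Both pads are on the bar ends (217 and 327, row 315). Next I'll work out the opening arc in tool axes.

```bash
python3 - <<'E'
import numpy as np
r=np.hypot(83,24);a=np.arctan2(24,-83)
T=np.array([0,.06,.15,.3,.45,.6,.75,.9,1.05,1.2,1.35,1.5,1.65,1.78])
b=r*np.c_[np.cos(a-T),np.sin(a-T)];d=np.diff(b,axis=0)
for t,x,bb in zip(T[1:],d,b[1:]): print(round(t,2),[round(x[0],1),0,round(-x[1],1)],bb.round(1))
E
```

```text
0.06 [np.float64(1.6), 0, np.float64(-4.9)] [-81.4  28.9]
0.15 [np.float64(2.9), 0, np.float64(-7.2)] [-78.5  36.1]
0.3 [np.float64(6.3), 0, np.float64(-11.3)] [-72.2  47.5]
0.45 [np.float64(7.9), 0, np.float64(-10.3)] [-64.3  57.7]
0.6 [np.float64(9.3), 0, np.float64(-9.0)] [-55.   66.7]
0.75 [np.float64(10.6), 0, np.float64(-7.5)] [-44.4  74.1]
0.9 [np.float64(11.6), 0, np.float64(-5.8)] [-32.8  79.9]
1.05 [np.float64(12.3), 0, np.float64(-4.0)] [-20.5  83.9]
1.2 [np.float64(12.8), 0, np.float64(-2.1)] [-7.7 86.1]
1.35 [np.float64(12.9), 0, np.float64(-0.2)] [ 5.2 86.2]
1.5 [np.float64(12.8), 0, np.float64(1.8)] [18.1 84.5]
1.65 [np.float64(12.4), 0, np.float64(3.6)] [30.5 80.8]
1.78 [np.float64(10.2), 0, np.float64(4.6)] [40.7 76.2]
```

```bash
python3 -m creep '[{"grip":36,"linear":[1.6,0,-4.9],"rot":[0,0,0]},{"grip":36,"linear":[2.9,0,-7.2],"rot":[0,0,0]},{"grip":36,"linear":[0,0,0],"rot":[0,0,0]},{"grip":36,"linear":[3.1,0,-5.7],"rot":[0,0,0]},{"grip":36,"linear":[3.2,0,-5.6],"rot":[0,0,0]}]' 60
python3 - <<'E'
from h import *
go(glob(-72.2,0,47.5-21))
import cv2
from rig import imaging
p,d=imaging.capture("wrist"); cv2.imwrite("pics/w4.png",p[:,:,::-1])
E
```

```text
time_s: 3.72
eef_pos: [542.2, -50.7, 118.6]
ee_rot: [-0.004, 0.991, 0.037, 0.13]
force: [2.2, -5.8, -5.4]
grip_width: 0.467
t 3.7167 tcp [542.2 -50.7 118.6] loc uyn [-72.1   0.6  26.8] F [ 2.2 -5.8 -5.4] grip 39.9
rot [0.0011 0.0012 0.0008] deg 0.1 lin after rot [-0.1  0.6  0.3]
```

View pics/w4.png

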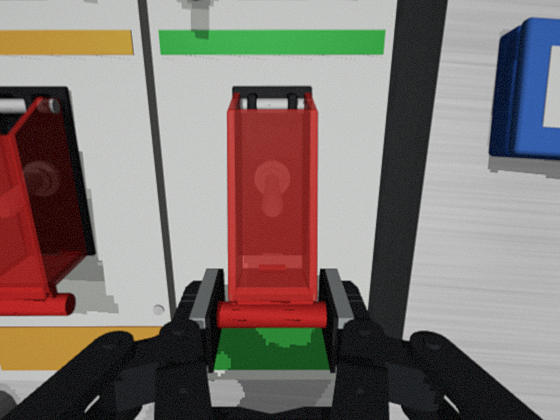

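The bar is still pinched and the guard has come free of the catch. The panel has receded and the catch shows at (270,265). Continuing along the arc.

```bash
python3 -m creep '[{"grip":36,"linear":[7.9,-0.5,-10.3],"rot":[0,0,0]},{"grip":36,"linear":[9.3,0,-9],"rot":[0,0,0]},{"grip":36,"linear":[10.6,0,-7.5],"rot":[0,0,0]},{"grip":36,"linear":[11.6,0,-5.8],"rot":[0,0,0]},{"grip":36,"linear":[12.3,0,-4],"rot":[0,0,0]},{"grip":36,"linear":[12.8,0,-2.1],"rot":[0,0,0]},{"grip":36,"linear":[12.9,0,-0.2],"rot":[0,0,0]},{"grip":36,"linear":[12.8,0,1.8],"rot":[0,0,0]},{"grip":36,"linear":[12.4,0,3.6],"rot":[0,0,0]},{"grip":36,"linear":[10.2,0,4.6],"rot":[0,0,0]},{"grip":36,"linear":[0,0,0],"rot":[0,0,0]},{"grip":36,"linear":[1.5,0,0.8],"rot":[0,0,0]}]' 60
python3 - <<'E'
from h import *
go(glob(40.7,0,76.2-21))
import cv2
from rig import imaging
for n in ("wrist","scene","top"):
    p,d=imaging.capture(n); cv2.imwrite(f"pics/{n}5.png",p[:,:,::-1])
    if n!="wrist":
        c=p[170:300,190:420] if n=="scene" else p[120:300,200:360]
        cv2.imwrite(f"pics/{n}5c.png",cv2.resize(c[:,:,::-1],None,fx=3.3,fy=3.3,interpolation=cv2.INTER_CUBIC))
E
```

```text
time_s: 4.77
eef_pos: [646.1, -42.9, 176.6]
ee_rot: [-0.003, 0.991, 0.037, 0.132]
force: [-1.8, -4.9, 5.0]
grip_width: 0.468
t 4.7667 tcp [646.1 -42.9 176.6] loc uyn [43.5  0.8 55.8] F [-1.8 -4.9  5. ] grip 40.0
rot [ 0.0027 -0.0021  0.0012] deg 0.2 lin after rot [-2.8  0.8  0.6]
```

View pics/wrist5.png

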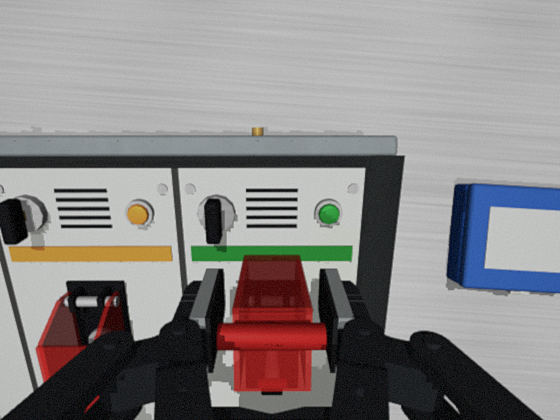

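View pics/scene5c.png

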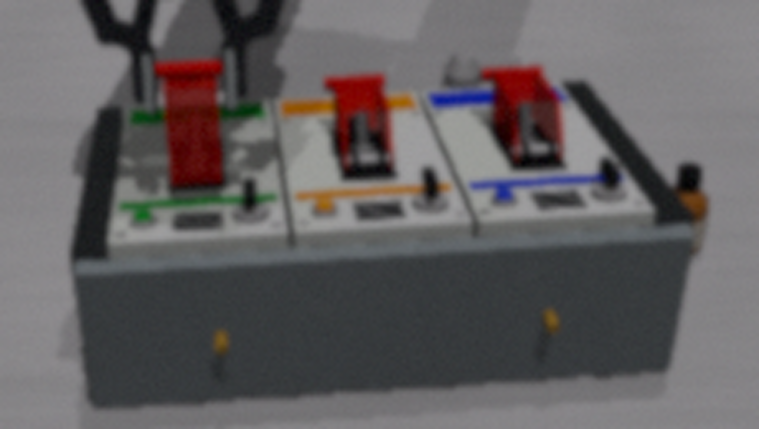

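The guard is up (bar at (270,335) in the wrist view; upright in the scene view). I'll nudge it to its stop, release and lift away.

```bash
python3 -m creep '[{"grip":36,"linear":[1.8,0,0.8],"rot":[0,0,0]},{"grip":36,"linear":[0,0,0],"rot":[0,0,0]},{"grip":60,"linear":[0,0,0],"rot":[0,0,0]},{"grip":60,"linear":[0,0,0],"rot":[0,0,0]},{"grip":60,"linear":[0,0,0],"rot":[0,0,0]}]' 60
python3 - <<'E'
from h import *
go(glob(-63,0,100))
E
```

```text
time_s: 5.33
eef_pos: [647.2, -41.6, 174.9]
ee_rot: [-0.005, 0.991, 0.037, 0.13]
force: [0.2, 0.5, 1.2]
grip_width: 0.702
t 5.3333 tcp [647.2 -41.6 174.9] loc uyn [44.3  2.  53.9] F [0.2 0.5 1.2] grip 59.9
rot [ 0.0002 -0.0001  0.0009] deg 0.1 lin after rot [-107.3    2.   -46.1]
```

```bash
python3 -m creep '[{"grip":60,"linear":[0,0,-24],"rot":[0,0,0]},{"grip":60,"linear":[0,0,-24],"rot":[0,0,0]},{"grip":30,"linear":[-36,0.7,0],"rot":[0,0,0]},{"grip":0,"linear":[-36,0.7,0],"rot":[0,0,0]},{"grip":0,"linear":[-36,0.6,0],"rot":[0,0,0]},{"grip":0,"linear":[0,0,0],"rot":[0,0,0]},{"grip":0,"linear":[0,0,0],"rot":[0,0,0]},{"grip":0,"linear":[0,0,0],"rot":[0,0,0]}]' 60
python3 - <<'E'
from h import *
go(glob(-63,0,11))
import cv2
from rig import imaging
P=imaging.camera_params("wrist")
p,d=imaging.capture("wrist"); cv2.imwrite("pics/w6.png",p[:,:,::-1]); np.savez("w6.npz",p=p,d=d,**P)
z=cam("w6")
for q in [(-39.7,0,23.4),(-34,0,-2),(-63,0,5),(-28.3,0,23.4),(42,0,75)]: print(q,proj(z,glob(*q)).round(1))
E
```

```text
time_s: 6.0
eef_pos: [531.9, -52.7, 194.0]
ee_rot: [-0.004, 0.991, 0.037, 0.131]
force: [0.2, -0.5, -0.3]
grip_width: 0.002
t 6.0 tcp [531.9 -52.7 194. ] loc uyn [-62.7  -0.7 102.3] F [ 0.2 -0.5 -0.3] grip 0.2
rot [ 0.0014 -0.0019  0.0008] deg 0.1 lin after rot [-0.3 -0.7 91.3]
(-39.7, 0, 23.4) [271.4 185.1]
(-34, 0, -2) [271.3 166.6]
(-63, 0, 5) [271.3 211.3]
(-28.3, 0, 23.4) [271.5 166.7]
(42, 0, 75) [272.2  25.7]
```

View pics/w6.png

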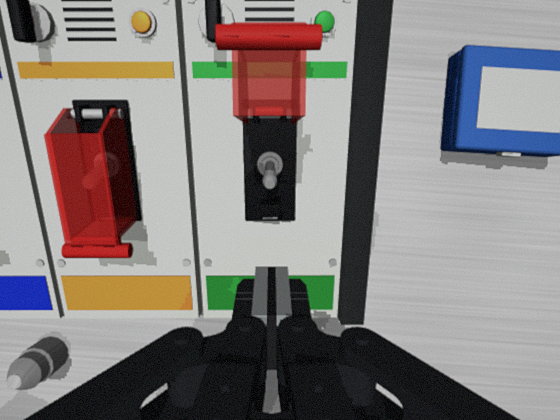

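The guard stays up with its bar at (269,37). The toggle tip is at (270,182), leaning forward as predicted. I'll check the guard angle from the depth.

```bash
python3 - <<'E'
from h import *
z=cam("w6")
for u in (240,269,300):
  for v in (30,37,44):
    o,r=ray(z,u,v); X=loc(o+r*z['d'][v,u]); 
    dirn=r/np.linalg.norm(r); X=loc(o+r*z['d'][v,u]+5*dirn)
    print(u,v,X.round(1),"theta",round(np.arctan2(24,-83)-np.arctan2(X[2],X[0]),3),round(np.hypot(X[0],X[2]),1))
E
```

```text
240 30 [40.1 13.  77.7] theta 1.765 87.4
240 37 [37.4 13.  78.9] theta 1.732 87.3
240 44 [34.9 13.1 77.2] theta 1.714 84.8
269 30 [40.   1.3 78.7] theta 1.759 88.3
269 37 [37.5  1.3 78.2] theta 1.736 86.7
269 44 [34.9  1.3 77.4] theta 1.713 84.9
300 30 [ 39.9 -11.1  79.6] theta 1.754 89.0
300 37 [ 37.3 -11.1  79.8] theta 1.727 88.1
300 44 [ 35.  -11.4  76.7] theta 1.717 84.3
```

The guard is at about 1.74 rad, a little short of its 1.8 stop. I'll push the bar back to the stop with the shut fingers.

```bash
python3 -m creep '[{"grip":0,"linear":[35,-0.7,8],"rot":[0,0,0]},{"grip":0,"linear":[35,0,8],"rot":[0,0,0]},{"grip":0,"linear":[12,0,8],"rot":[0,0,0]},{"grip":0,"linear":[4,0,0],"rot":[0,0,0]},{"grip":0,"linear":[3,0,0],"rot":[0,0,0]},{"grip":0,"linear":[2,0,0],"rot":[0,0,0]},{"grip":0,"linear":[0,0,0],"rot":[0,0,0]}]' 60
python3 - <<'E'
from h import *
go(glob(30,0,78))
import cv2
from rig import imaging
p,d=imaging.capture("wrist"); cv2.imwrite("pics/w7.png",p[:,:,::-1])
E
```

```text
time_s: 6.63
eef_pos: [624.8, -45.0, 194.0]
ee_rot: [-0.004, 0.991, 0.037, 0.131]
force: [-0.6, -0.4, 0.6]
grip_width: -0.0
t 6.6333 tcp [624.8 -45.  194. ] loc uyn [27.4  0.2 78.2] F [-0.6 -0.4  0.6] grip -0.0
rot [ 0.0009 -0.0005  0.0008] deg 0.1 lin after rot [2.6 0.2 0.2]
```

View pics/w7.png

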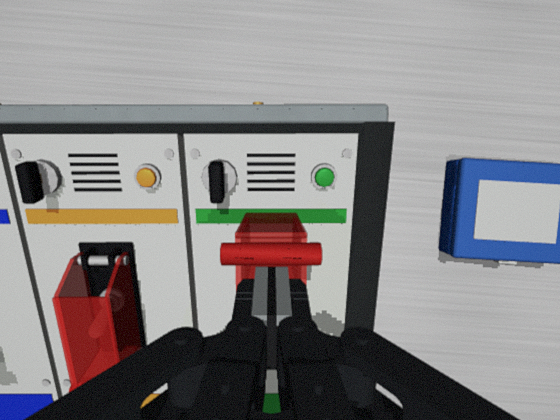

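The fingertips are just at the bar (272,262) with almost no force yet. I'll push a little more.

```bash
python3 -m creep '[{"grip":0,"linear":[2,0,0],"rot":[0,0,0]},{"grip":0,"linear":[2,0,0],"rot":[0,0,0]},{"grip":0,"linear":[0,0,0],"rot":[0,0,0]}]'; python3 -m creep '[{"grip":0,"linear":[1.5,0,0],"rot":[0,0,0]},{"grip":0,"linear":[1.5,0,0],"rot":[0,0,0]},{"grip":0,"linear":[0,0,0],"rot":[0,0,0]}]'
```

```text
time_s: 6.93
eef_pos: [627.5, -44.8, 194.4]
ee_rot: [-0.004, 0.991, 0.037, 0.129]
force: [-8.6, -1.2, 3.6]
grip_width: -0.001
time_s: 7.18
eef_pos: [628.1, -44.7, 194.3]
ee_rot: [-0.005, 0.991, 0.037, 0.125]
force: [-22.8, -3.8, 8.2]
grip_width: -0.003
```

Force rose to 24 N, so the guard is against its stop. Backing off and going down in front of the toggle.

```bash
python3 -m creep '[{"grip":0,"linear":[-32,0,-6],"rot":[0,0,0]},{"grip":0,"linear":[-32,0,0],"rot":[0,0,0]},{"grip":0,"linear":[-33,0,0],"rot":[0,0,0]},{"grip":0,"linear":[0,0,0],"rot":[0,0,0]},{"grip":0,"linear":[0,0,25],"rot":[0,0,0]},{"grip":0,"linear":[0,0,20],"rot":[0,0,0]},{"grip":0,"linear":[0,0,0],"rot":[0,0,0]}]'
python3 - <<'E'
from h import *
go(glob(-63,0,11))
import cv2
from rig import imaging
P=imaging.camera_params("wrist")
p,d=imaging.capture("wrist"); cv2.imwrite("pics/w8.png",p[:,:,::-1]); np.savez("w8.npz",p=p,d=d,**P)
z=cam("w8")
print(proj(z,glob(-39.7,0,23.4)))
E
```

```text
time_s: 7.77
eef_pos: [547.2, -50.3, 129.7]
ee_rot: [-0.005, 0.991, 0.036, 0.128]
force: [-0.7, 0.4, -1.7]
grip_width: -0.001
t 7.7667 tcp [547.2 -50.3 129.7] loc uyn [-64.4   0.6  36.2] F [-0.7  0.4 -1.7] grip -0.1
rot [-0.0011  0.0044 -0.0001] deg 0.3 lin after rot [ 1.4  0.6 25.2]
[274.89737216 221.48002071]
```

View pics/w8.png

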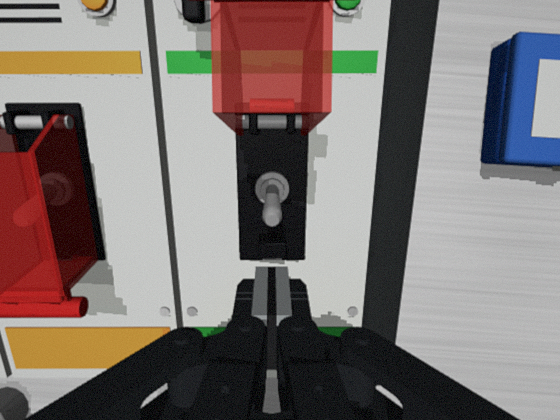

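The toggle tip at (272,213) lies straight ahead of the shut fingers (272,270). I'll go down 24 mm, then push rearwards.

```bash
python3 -m creep '[{"grip":0,"linear":[0,0.5,14],"rot":[0,0.004,0]},{"grip":0,"linear":[0,0,10],"rot":[0,0,0]},{"grip":0,"linear":[0,0,0],"rot":[0,0,0]},{"grip":0,"linear":[4,0,0],"rot":[0,0,0]},{"grip":0,"linear":[4,0,0],"rot":[0,0,0]},{"grip":0,"linear":[0,0,0],"rot":[0,0,0]}]'
python3 -m creep '[{"grip":0,"linear":[3,0,0],"rot":[0,0,0]},{"grip":0,"linear":[3,0,0],"rot":[0,0,0]},{"grip":0,"linear":[0,0,0],"rot":[0,0,0]}]'
python3 - <<'E'
from h import *
go(glob(-46,0,11))
E
```

```text
time_s: 8.32
eef_pos: [562.8, -50.2, 112.3]
ee_rot: [-0.004, 0.99, 0.037, 0.133]
force: [-0.1, -0.3, 0.3]
grip_width: -0.002
time_s: 8.57
eef_pos: [568.2, -49.8, 113.5]
ee_rot: [-0.004, 0.99, 0.037, 0.133]
force: [0.3, -0.1, 0.0]
grip_width: 0.002
t 8.5667 tcp [568.2 -49.8 113.5] loc uyn [-48.4  -0.4  15.2] F [ 0.3 -0.1  0. ] grip 0.1
rot [ 0.0009 -0.0041  0.0008] deg 0.2 lin after rot [ 2.4 -0.4  4.2]
```

```bash
python3 -m creep '[{"grip":0,"linear":[2,0,3],"rot":[0,0,0]},{"grip":0,"linear":[3,0,0],"rot":[0,0,0]},{"grip":0,"linear":[0,0,0],"rot":[0,0,0]}]'
python3 - <<'E'
from h import *
go(glob(-46,0,11))
import cv2
from rig import imaging
P=imaging.camera_params("wrist")
p,d=imaging.capture("wrist"); cv2.imwrite("pics/w9.png",p[:,:,::-1]); np.savez("w9.npz",p=p,d=d,**P)
E
```

```text
time_s: 8.82
eef_pos: [572.8, -49.3, 110.8]
ee_rot: [-0.005, 0.991, 0.037, 0.131]
force: [-5.8, -1.3, 1.4]
grip_width: -0.006
t 8.8167 tcp [572.8 -49.3 110.8] loc uyn [-44.6  -0.3  11.4] F [-5.8 -1.3  1.4] grip -0.5
rot [ 0.0002 -0.0007  0.0012] deg 0.1 lin after rot [-1.4 -0.3  0.4]
```

View pics/w9.png

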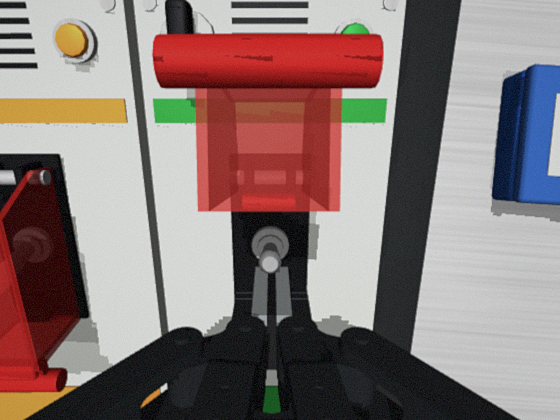

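Contact with the bat at (270,265), 6 N. Pushing on in small steps.

```bash
python3 -m creep '[{"grip":0,"linear":[2.5,0,0],"rot":[0,0,0]},{"grip":0,"linear":[2.5,0,0],"rot":[0,0,0]},{"grip":0,"linear":[0,0,0],"rot":[0,0,0]}]'; python3 -m creep '[{"grip":0,"linear":[2,0,0],"rot":[0,0,0]},{"grip":0,"linear":[0,0,0],"rot":[0,0,0]}]'
python3 - <<'E'
from h import *
go(glob(-46,0,11))
import cv2
from rig import imaging
P=imaging.camera_params("wrist")
p,d=imaging.capture("wrist"); cv2.imwrite("pics/w10.png",p[:,:,::-1]); np.savez("w10.npz",p=p,d=d,**P)
E
```

```text
time_s: 9.12
eef_pos: [573.5, -48.8, 110.3]
ee_rot: [-0.006, 0.991, 0.038, 0.125]
force: [-30.7, -6.5, 8.5]
grip_width: -0.004
time_s: 9.28
eef_pos: [573.7, -48.7, 110.3]
ee_rot: [-0.006, 0.992, 0.038, 0.123]
force: [-42.1, -8.2, 13.5]
grip_width: 0.0
t 9.2833 tcp [573.7 -48.7 110.3] loc uyn [-43.8   0.2  10.6] F [-42.1  -8.2  13.5] grip 0.0
rot [-0.0028  0.015   0.0024] deg 0.9 lin after rot [-2.2  0.2 -0.4]
```

View pics/w10.png

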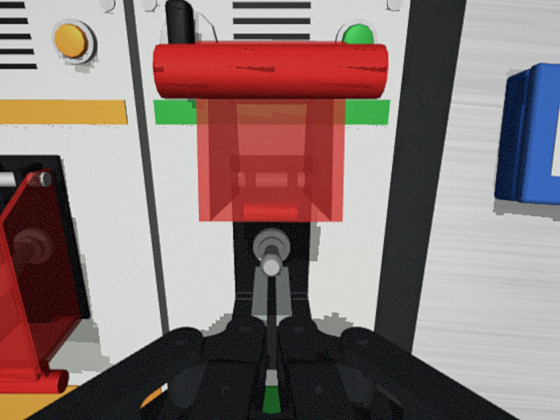

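Force is up to 42 N with no travel. Either the toggle is already at its ON end stop or something is blocked. I'll back off and check.

```bash
python3 -m creep '[{"grip":0,"linear":[-8,0,0],"rot":[0,0,0]},{"grip":0,"linear":[-16,0,0],"rot":[0,0,0]},{"grip":0,"linear":[0,0,-25],"rot":[0,0,0]},{"grip":0,"linear":[0,0,-30],"rot":[0,0,0]},{"grip":0,"linear":[0,0,-30],"rot":[0,0,0]},{"grip":0,"linear":[0,0,0],"rot":[0,0,0]},{"grip":0,"linear":[0,0,0],"rot":[0,0,0]}]'
python3 - <<'E'
from h import *
go(glob(-63,0,98))
import cv2
from rig import imaging
P=imaging.camera_params("wrist")
p,d=imaging.capture("wrist"); cv2.imwrite("pics/w11.png",p[:,:,::-1]); np.savez("w11.npz",p=p,d=d,**P)
z=cam("w11")
for q in [(-39.7,0,23.4),(-28.3,0,23.4),(42,0,75),(-34,0,-2)]: print(q,proj(z,glob(*q)).round(1))
E
```

```text
time_s: 9.92
eef_pos: [535.6, -52.4, 190.5]
ee_rot: [-0.004, 0.99, 0.037, 0.134]
force: [-0.1, 0.8, -1.0]
grip_width: -0.002
t 9.9167 tcp [535.6 -52.4 190.5] loc uyn [-60.   -0.6  98. ] F [-0.1  0.8 -1. ] grip -0.1
rot [ 0.0022 -0.0072  0.001 ] deg 0.4 lin after rot [-3.  -0.6 -0. ]
(-39.7, 0, 23.4) [271.6 191.9]
(-28.3, 0, 23.4) [271.6 173.3]
(42, 0, 75) [272.5  32. ]
(-34, 0, -2) [271.4 172.8]
```

View pics/w11.png

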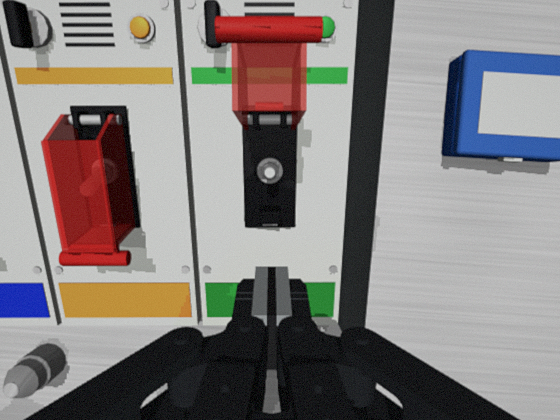

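The tip now sits at (270,172), on the ON prediction (173), so the toggle has flipped. The guard is still up with its bar at (269,28). Now I'll pinch the bar again to lower it.

```bash
python3 -m creep '[{"grip":62,"linear":[0,-0.6,-10],"rot":[0,-0.006,0]},{"grip":62,"linear":[34,0,0],"rot":[0,0,0]},{"grip":62,"linear":[34,0,0],"rot":[0,0,0]},{"grip":62,"linear":[34,0,0],"rot":[0,0,0]},{"grip":62,"linear":[0,0,0],"rot":[0,0,0]},{"grip":62,"linear":[0,0,0],"rot":[0,0,0]}]'
python3 - <<'E'
from h import *
go(glob(42,0,54))
E
```

```text
time_s: 10.47
eef_pos: [631.1, -44.1, 222.6]
ee_rot: [-0.005, 0.991, 0.037, 0.128]
force: [-0.0, -0.0, -0.3]
grip_width: 0.727
t 10.4667 tcp [631.1 -44.1 222.6] loc uyn [ 40.8   0.7 104.2] F [-0.  -0.  -0.3] grip 62.0
rot [-0.0005  0.0048  0.0013] deg 0.3 lin after rot [ 1.2  0.7 50.2]
```

```bash
python3 -m creep '[{"grip":62,"linear":[1,0.6,25],"rot":[0,0.004,0]},{"grip":62,"linear":[0,0,25],"rot":[0,0,0]},{"grip":50,"linear":[0,0,0],"rot":[0,0,0]},{"grip":36,"linear":[0,0,0],"rot":[0,0,0]},{"grip":36,"linear":[0,0,0],"rot":[0,0,0]},{"grip":36,"linear":[0,0,0],"rot":[0,0,0]},{"grip":36,"linear":[0,0,0],"rot":[0,0,0]}]' 60
python3 - <<'E'
from h import *
go(glob(42,0,54))
import cv2
from rig import imaging
p,d=imaging.capture("wrist"); cv2.imwrite("pics/w12.png",p[:,:,::-1])
E
```

```text
time_s: 11.05
eef_pos: [642.6, -43.6, 175.1]
ee_rot: [-0.005, 0.991, 0.037, 0.129]
force: [-5.6, 1.1, -18.8]
grip_width: 0.472
t 11.05 tcp [642.6 -43.6 175.1] loc uyn [39.7  0.3 55.3] F [ -5.6   1.1 -18.8] grip 40.3
rot [-0.001   0.0038  0.0007] deg 0.2 lin after rot [2.3 0.3 1.3]
```

View pics/w12.png

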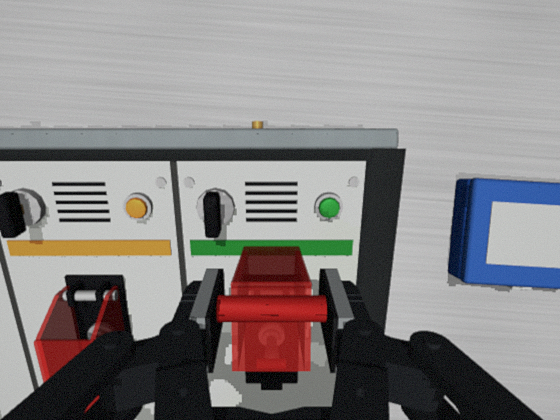

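Pinched again (bar ends at 217 and 327, row 308). Running the arc in reverse to about 0.3 rad.

```bash
python3 -m creep '[{"grip":36,"linear":[-5.1,0,-2.3],"rot":[0,0,0]},{"grip":36,"linear":[-5.1,0,-2.3],"rot":[0,0,0]},{"grip":36,"linear":[-12.4,0,-3.6],"rot":[0,0,0]},{"grip":36,"linear":[-12.8,0,-1.8],"rot":[0,0,0]},{"grip":36,"linear":[-12.9,0,0.2],"rot":[0,0,0]},{"grip":36,"linear":[-12.8,0,2.1],"rot":[0,0,0]},{"grip":36,"linear":[-12.3,0,4],"rot":[0,0,0]},{"grip":36,"linear":[-11.6,0,5.8],"rot":[0,0,0]},{"grip":36,"linear":[-10.6,0,7.5],"rot":[0,0,0]},{"grip":36,"linear":[-9.3,0,9],"rot":[0,0,0]},{"grip":36,"linear":[-7.9,0,10.3],"rot":[0,0,0]},{"grip":36,"linear":[0,0,0],"rot":[0,0,0]}]' 60
python3 - <<'E'
from h import *
go(glob(-78.5,0,36.1-20.5))
E
```

```text
time_s: 12.1
eef_pos: [544.6, -51.7, 122.1]
ee_rot: [-0.004, 0.99, 0.036, 0.135]
force: [-3.9, 7.9, 5.5]
grip_width: 0.465
t 12.1 tcp [544.6 -51.7 122.1] loc uyn [-68.9  -0.6  29.6] F [-3.9  7.9  5.5] grip 39.8
rot [ 0.0029 -0.0099 -0.0003] deg 0.6 lin after rot [-9.6 -0.6 14. ]
```

```bash
python3 -m creep '[{"grip":36,"linear":[-4.5,0,6],"rot":[0,0,0]},{"grip":36,"linear":[-4.5,0,8],"rot":[0,0,0]},{"grip":36,"linear":[0,0,0],"rot":[0,0,0]},{"grip":36,"linear":[-2,0,5],"rot":[0,0,0]},{"grip":36,"linear":[0,0,0],"rot":[0,0,0]}]' 80
python3 - <<'E'
from h import *
go(glob(-83,0,24-20.5))
E
```

```text
time_s: 12.52
eef_pos: [540.1, -52.0, 101.8]
ee_rot: [-0.003, 0.99, 0.036, 0.136]
force: [-0.9, 9.5, 4.0]
grip_width: 0.463
t 12.5167 tcp [540.1 -52.  101.8] loc uyn [-78.6  -0.6  11.1] F [-0.9  9.5  4. ] grip 39.6
rot [ 0.003  -0.0113  0.0005] deg 0.7 lin after rot [-4.4 -0.6  7.6]
```

Now at about 0.09 rad, on the catch. Pressing home in small steps while pinched.

```bash
python3 -m creep '[{"grip":36,"linear":[-1.2,0,4],"rot":[0,0,0]},{"grip":36,"linear":[-1,0,4],"rot":[0,0,0]},{"grip":36,"linear":[0,0,0],"rot":[0,0,0]}]' 80;  python3 -m creep '[{"grip":36,"linear":[-0.5,0,2],"rot":[0,0,0]},{"grip":36,"linear":[0,0,0],"rot":[0,0,0]}]' 
python3 - <<'E'
from h import *
go(glob(-83,0,24-20.5))
import cv2
from rig import imaging
P=imaging.camera_params("wrist")
p,d=imaging.capture("wrist"); cv2.imwrite("pics/w13.png",p[:,:,::-1])
E
```

```text
time_s: 12.77
eef_pos: [540.2, -51.8, 93.7]
ee_rot: [-0.004, 0.99, 0.037, 0.136]
force: [-2.5, 11.5, 5.9]
grip_width: 0.46
time_s: 12.93
eef_pos: [540.0, -51.8, 92.0]
ee_rot: [-0.003, 0.99, 0.037, 0.136]
force: [-4.9, 10.7, 7.1]
grip_width: 0.459
t 12.9333 tcp [540.  -51.8  92. ] loc uyn [-81.2  -0.4   1.7] F [-4.9 10.7  7.1] grip 39.2
rot [ 0.0028 -0.0108  0.0018] deg 0.6 lin after rot [-1.8 -0.4 -1.8]
```

View pics/w13.png

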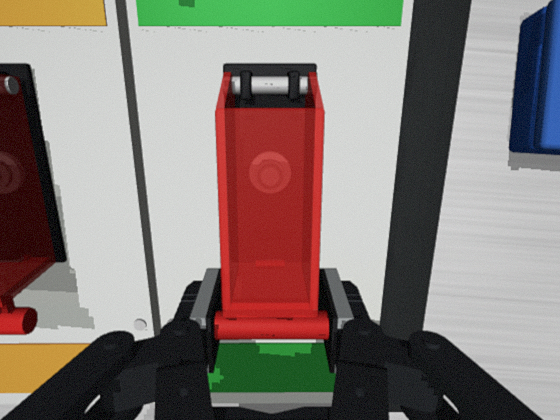

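The bar now sits higher in the fingers (row 325, against 315 when it was shut), so the pads probably slid and it may still be resting on the catch. I'll release, raise, close the fingers and press the bar from above.

```bash
python3 -m creep '[{"grip":62,"linear":[0,0,0],"rot":[0,0,0]},{"grip":62,"linear":[0,0,0],"rot":[0,0,0]},{"grip":62,"linear":[0,0,0],"rot":[0,0,0]},{"grip":62,"linear":[0,0,-25],"rot":[0,-0.01,0]},{"grip":62,"linear":[-1,0,-35],"rot":[0,0,0]},{"grip":0,"linear":[0,0,0],"rot":[0,0,0]},{"grip":0,"linear":[0,0,0],"rot":[0,0,0]},{"grip":0,"linear":[0,0,0],"rot":[0,0,0]},{"grip":0,"linear":[0,0,0],"rot":[0,0,0]},{"grip":0,"linear":[0,0,0],"rot":[0,0,0]}]' 60
python3 - <<'E'
from h import *
go(glob(-83,0,40))
import cv2
from rig import imaging
P=imaging.camera_params("wrist")
p,d=imaging.capture("wrist"); cv2.imwrite("pics/w14.png",p[:,:,::-1]); np.savez("w14.npz",p=p,d=d,**P)
z=cam("w14")
print(proj(z,glob(-83,0,24)),proj(z,glob(-80.5,0,32)),proj(z,glob(-83,0,29)))
E
```

```text
time_s: 13.82
eef_pos: [521.3, -53.2, 144.8]
ee_rot: [-0.004, 0.991, 0.037, 0.126]
force: [0.0, 0.4, -0.2]
grip_width: 0.016
t 13.8167 tcp [521.3 -53.2 144.8] loc uyn [-85.6  -0.3  57.5] F [ 0.   0.4 -0.2] grip 1.3
rot [0.0002 0.0093 0.0005] deg 0.5 lin after rot [ 2.6 -0.3 17.5]
[272.55067314 246.66546089] [272.64751316 249.08699118] [272.60384534 250.99804935]
```

View pics/w14.png

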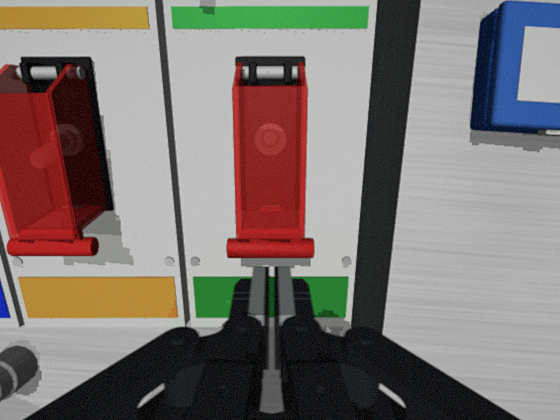

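```bash
python3 - <<'E'
from h import *
z=cam("w14")
for u in (20,50,80,235,270,305):
  d=[(v,loc(ray(z,u,v)[0]+ray(z,u,v)[1]*z['d'][v,u]).round(1)) for v in (241,245,249,253)]
  print(u,[tuple(x[[0,2]]) for _,x in d])
E
```

```text
20 [(np.float64(-78.6), np.float64(26.8)), (np.float64(-79.8), np.float64(28.9)), (np.float64(-81.7), np.float64(29.4)), (np.float64(-84.0), np.float64(29.1))]
50 [(np.float64(-78.5), np.float64(26.8)), (np.float64(-79.6), np.float64(29.1)), (np.float64(-81.7), np.float64(29.4)), (np.float64(-84.4), np.float64(28.4))]
80 [(np.float64(-78.2), np.float64(27.6)), (np.float64(-79.6), np.float64(29.3)), (np.float64(-81.9), np.float64(29.0)), (np.float64(-84.4), np.float64(28.4))]
235 [(np.float64(-75.3), np.float64(34.0)), (np.float64(-76.8), np.float64(35.2)), (np.float64(-78.8), np.float64(35.5)), (np.float64(-80.5), np.float64(36.2))]
270 [(np.float64(-75.4), np.float64(33.7)), (np.float64(-76.3), np.float64(36.3)), (np.float64(-78.2), np.float64(36.7)), (np.float64(-80.3), np.float64(36.8))]
305 [(np.float64(-75.2), np.float64(34.2)), (np.float64(-76.4), np.float64(36.1)), (np.float64(-78.4), np.float64(36.2)), (np.float64(-80.4), np.float64(36.5))]
```

The depth shows the green bar about 7.5 mm higher than amber's shut one, so it is resting on the catch. I'll press from above with the shut fingers.

```bash
python3 -m creep '[{"grip":0,"linear":[4.5,0,8],"rot":[0,0.009,0]},{"grip":0,"linear":[0,0,8],"rot":[0,0,0]},{"grip":0,"linear":[0,0,4],"rot":[0,0,0]},{"grip":0,"linear":[0,0,0],"rot":[0,0,0]}]' 60;  python3 -m creep '[{"grip":0,"linear":[-0.5,0,3],"rot":[0,0,0]},{"grip":0,"linear":[-0.5,0,2],"rot":[0,0,0]},{"grip":0,"linear":[0,0,0],"rot":[0,0,0]}]' 
python3 - <<'E'
from h import *
go(glob(-82,0,29))
E
```

```text
time_s: 14.2
eef_pos: [530.3, -52.3, 125.9]
ee_rot: [-0.005, 0.991, 0.037, 0.129]
force: [-3.4, -0.1, 3.3]
grip_width: 0.005
time_s: 14.45
eef_pos: [530.8, -52.3, 121.5]
ee_rot: [-0.005, 0.991, 0.037, 0.13]
force: [-0.5, -0.1, 0.5]
grip_width: -0.002
t 14.45 tcp [530.8 -52.3 121.5] loc uyn [-82.5  -0.1  32.5] F [-0.5 -0.1  0.5] grip -0.2
rot [-0.      0.0008  0.0006] deg 0.1 lin after rot [ 0.5 -0.1  3.5]
```

```bash
python3 -m creep '[{"grip":0,"linear":[0,0,2],"rot":[0,0,0]},{"grip":0,"linear":[0,0,2],"rot":[0,0,0]},{"grip":0,"linear":[0,0,0],"rot":[0,0,0]}]';  python3 -m creep '[{"grip":0,"linear":[0,0,1.5],"rot":[0,0,0]},{"grip":0,"linear":[0,0,1.5],"rot":[0,0,0]},{"grip":0,"linear":[0,0,0],"rot":[0,0,0]}]' 
python3 - <<'E'
from h import *
go(glob(-82,0,29))
E
```

```text
time_s: 14.7
eef_pos: [531.7, -52.4, 120.3]
ee_rot: [-0.004, 0.991, 0.037, 0.13]
force: [-24.0, 0.0, 29.9]
grip_width: -0.0
time_s: 14.95
eef_pos: [532.1, -52.5, 119.3]
ee_rot: [-0.004, 0.991, 0.038, 0.131]
force: [-43.0, 0.3, 55.5]
grip_width: 0.0
t 14.95 tcp [532.1 -52.5 119.3] loc uyn [-81.8  -0.5  30.1] F [-43.    0.3  55.5] grip 0.0
rot [ 0.0015 -0.0003  0.0032] deg 0.2 lin after rot [-0.2 -0.5  1.1]
```

Firm resistance (55 N) with the tip at n = 30, the height of a shut bar. Lifting off to check.

```bash
python3 -m creep '[{"grip":0,"linear":[0,0,-10],"rot":[0,0,0]},{"grip":0,"linear":[-6,0,-30],"rot":[0,0,0]},{"grip":0,"linear":[-6,0,-35],"rot":[0,0,0]},{"grip":0,"linear":[0,0,-35],"rot":[0,0,0]},{"grip":0,"linear":[0,0,0],"rot":[0,0,0]},{"grip":0,"linear":[0,0,0],"rot":[0,0,0]}]'
python3 - <<'E'
from h import *
import cv2
from rig import imaging
go(glob(-83,0,150))
P=imaging.camera_params("wrist")
p,d=imaging.capture("wrist"); cv2.imwrite("pics/w15.png",p[:,:,::-1]); np.savez("w15.npz",p=p,d=d,**P)
z=cam("w15")
for q in [(-83,0,24),(-83,110,24),(-39.7,0,23.4),(-28.3,0,23.4)]: print(proj(z,glob(*q)).round(1))
for y in (-14,0,14,100,110,120):
  best=[]
  u,v=proj(z,glob(-83,y,24)).round().astype(int)
  for vv in range(v-4,v+5,2):
    o,r=ray(z,u,vv); best.append(loc(o+r*z['d'][vv,u])[2].round(1))
  print(y,best)
p,d=imaging.capture("top"); cv2.imwrite("pics/top15.png",p[:,:,::-1])
p,d=imaging.capture("scene"); cv2.imwrite("pics/scene15.png",p[:,:,::-1])
E
```

```text
time_s: 15.45
eef_pos: [493.7, -55.5, 220.2]
ee_rot: [-0.004, 0.99, 0.037, 0.133]
force: [0.2, -0.9, -0.4]
grip_width: -0.003
t 15.45 tcp [493.7 -55.5 220.2] loc uyn [-92.9  -0.7 137.6] F [ 0.2 -0.9 -0.4] grip -0.2
rot [ 0.0025 -0.0047  0.0008] deg 0.3 lin after rot [  9.9  -0.7 -12.4]
[271.1 190.3]
[114.7 190.3]
[271.2 127.8]
[271.2 110.3]
-14 [np.float64(28.6), np.float64(28.3), np.float64(29.4), np.float64(29.5), np.float64(29.4)]
0 [np.float64(28.6), np.float64(29.4), np.float64(29.8), np.float64(29.7), np.float64(28.1)]
14 [np.float64(28.8), np.float64(29.8), np.float64(30.2), np.float64(29.5), np.float64(28.2)]
100 [np.float64(27.9), np.float64(29.5), np.float64(28.3), np.float64(29.7), np.float64(29.0)]
110 [np.float64(28.1), np.float64(29.2), np.float64(29.2), np.float64(28.7), np.float64(29.2)]
120 [np.float64(28.4), np.float64(28.9), np.float64(29.7), np.float64(29.3), np.float64(28.5)]
```

View pics/w15.png

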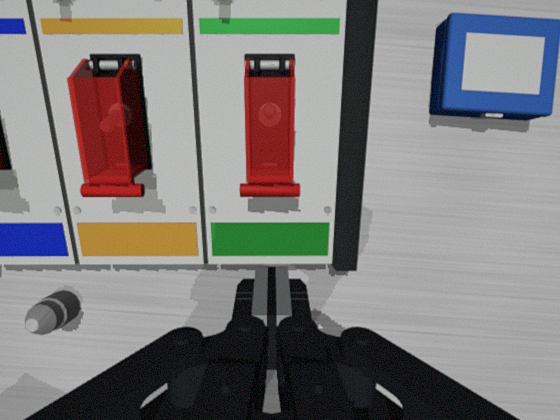

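View pics/top15.png

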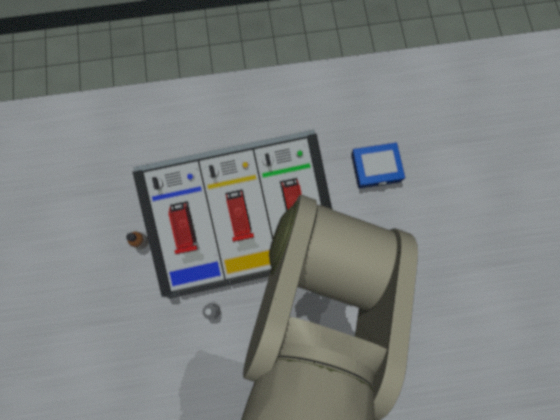

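View pics/scene15.png

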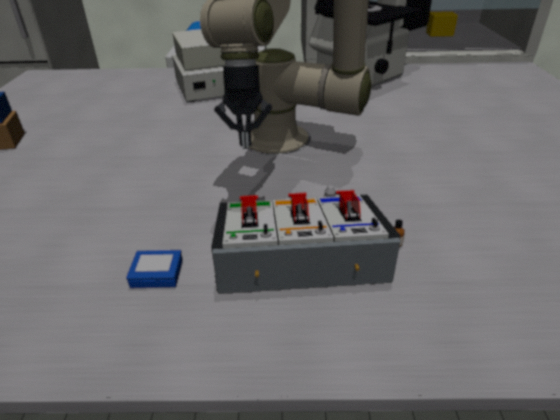

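The green bar (270,190) is now at the same height as amber's. Through the shell, the green toggle tip at (270,112) matches ON, while amber's leans forward (OFF). The objective, slide box and bottle are where they started, and the arm is clear. Handing in.

```bash
python3 -c "
from rig import ctrl
print(ctrl.finish_job())"
```

```text
the job is handed in; nothing more can be done
None
```

The green line is armed: its toggle is ON and its guard is clicked shut. I handed the job in at about 15.6 s with the arm clear of everything.

**What I did**
- **Opening:** I pinched the green guard's bar by its ends and swung it up. It first stopped at about 1.74 rad, so I pushed it the rest of the way to its stop.
- **Toggle:** I pushed it over to ON with the shut fingers.
- **Closing:** I pinched the bar again to lower the guard. The pads slid on the bar and left it on the catch, about 7.5 mm high. I then pressed it home from above with the shut fingers.

**Last checks**
- **Guard:** the top of the green bar measures about 29.5 mm above the hinge, level with amber's shut guard (about 29 mm).
- **Toggle:** the tip seen through the shut guard is within about 2 pixels of the ON position.
- **Other lines:** amber's guard is shut and its toggle off. Blue's guard looks shut and unchanged; I did not check its toggle on its own.
- **Loose items:** the slide box, objective and oil bottle stand where they started.

**Forces:** the fingers briefly pushed harder than needed at two end stops, about 45 N against the toggle and 70 N on the bar. Both were below the 120 N wrist limit. I saw no contact by the gripper body or the arm.

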